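Fit the cutting insert in the vegetable slicer and guard its blade

ROBOT

A 6-joint arm with a two-finger parallel gripper is mounted at the origin on a cart in front of the work surface, level with it; the furniture and walls round the work are solid. World frame = base frame: x ahead of the robot, y to its left, z up, the work surface at z = 0. Lengths are in mm, angles in rad, forces in N, time in s.
With the tool pointing down it reaches from about 325 to 900 mm from the base axis. Payload 6.1 kg.
Tool frame: the origin (TCP) lies midway between the tips of the shut fingers; the grasp point (between the pads) lies robot.grip_depth behind it (robot.grip_depth is the distance from the TCP to the grasp point, in mm); z points along the fingers, y is the line along which they close (so a half turn about z gives the same grasp; the last joint's range is limited). The gripper opens to 87 mm and grips with 3 to 60 N. Pads are 19 mm wide; open, the fingers measure 117 mm over their backs; the gripper's body (75 mm by 190 mm) begins 51 mm behind the grasp point.
Start: joints at [-1.361, 0.22, 1.526, -0, 1.395, -0.126], TCP at [205.945, -590.086, 185.538] pointing down, gripper open.
Joint ranges: [-2.98, 2.98], [-0.91, 2.08], [0.09, 2.57], [-1.24, 4.39], [0.2, 2.65], [-2.68, 2.68]. Speed limits (rad/s): [2.57, 2.57, 3.01, 3.14, 3.14, 3.14].

INTERFACE

Orientations are given as a unit quaternion [x, y, z, w].
In Python, from workcell import robot gives the robot as it stands. The module is installed in compiled form; this text tells all that it offers.
- The arm moves only by the tool send_rows, never from a script. Its argument "rows" is text: rows parted by semicolons, each of 7 numbers parted by spaces: the opening, from 0 (shut) to 1 (fully open), then the shift along the tool's x, y, z scaled (see below), then the turn, a rotation vector about the tool's x, y, z scaled (see below). A call has 1 to 8 rows; each row is the pose to reach, as a shift and turn from the pose commanded when the call began, along the tool's axes at that moment, turning the shorter way round; what a row does not reach only later rows make up. The controller multiplies each number of a shift by 1 m and each number of a turn by 180 degrees. A row lasts 1/10 s, in which the tool goes at most 50 mm and 8.59 degrees, less where a joint would pass 70% of its speed; a pose out of reach is approached as far as the arm can. A call with a number of a shift or a turn outside -1 to 1 is refused whole. A call with a gripper value outside its range is refused whole. The fingers move at their own pace and stop on an object; the grip force is fixed at half the most. Time passes only in rows, so rows that repeat a pose let the fingers close. It gives the time, the measured TCP pose, the force, the opening and the grip force at its end, in the units of the state.
- robot.get_obs(): the state, without advancing time (a new reading comes with each control period).
- robot.capture(name): name is "scene" or "side" or "wrist"; returns a dict with "pixels" (384x512x3 uint8, red, green, blue), "vertical_fov" (degrees; the focal length in pixels is half the picture's height over the tangent of half this angle, whatever the lens; pixels are square), "cx", "cy" (the principal point, pixels), "rvec" (rotation vector, rad) and "tvec" (3), from world to camera coordinates, as OpenCV has them. Camera axes: x right, y down, z forward; pixel columns grow to the right and rows downward; lengths in mm; the calibration is good to about 2 mm. The wrist camera is an equidistant fisheye: a pixel r from the principal point sees the ray r / f radians off the axis. A picture is of the moment at which its call begins. There is no depth.
- robot.job_done(): hands the job in; it is judged then, once.
The state is a dict: "clock": time; "qpos": joint angles; "joint_vel": joint speeds; "joint_torque": joint torques, N m; "ee_pos": TCP position; "eef_rot": TCP orientation; "wrist_force": force on the tool from outside, world axes, zero at the start; "ft_torque": the same for the moment, N m; "gripper_width": opening from 0.0 (shut) to 1.0 (fully open); "finger_force": force on a finger pad.
Only numpy, scipy, OpenCV 4.12 (cv2) and the standard library are available. Lean on these libraries where they do the work, as an engineer would, in place of code of your own. Each camera call takes 0.05 s, during which the arm holds its last target. There are 200 camera calls.

TASK

Get the vegetable slicer ready for use. Push the loose cutting insert along the slicer's bed until it drops into the pocket with its front edge under the fixed blade, and press its thumb ridge down until the spring catch snaps over its tail and it lies flat and square in the pocket. Then slide the hand guard over the blade as far as it goes, and leave the beaker, the lemon and the peeler beside the slicer where they are.

Things in the scene. Friction and masses are not known exactly. Their poses are not given: they have to be found in the camera images.
- slicer: Vegetable slicer held fast by suction feet: white frame 349 x 124 mm, handle loop, steel bed. Origin on the worktop at mid width; x runs along the bed from the handle (-185 mm) to the landing (+209), z up. Bed top z = 36 from x = -135 to -5, then pocket, blade, landing (top z = 40.5). Side rails, top z = 46, are 112 mm apart along the bed, narrowing from x = -45 to -10 to 91 mm at the pocket.
- slicer_pocket (a point): Centre of the pocket's floor (slicer x = 41, z = 27 mm), axes as the slicer's. The pocket is 92 mm long (slicer x = -5 to 87), 91 wide and 9 deep below the bed; the insert lies in it on ledges, flush with the bed. The seated insert's origin is here within 2 mm.
- slicer_blade (a point): Middle of the fixed steel blade's edge, underside (slicer x = 75, z = 38.5 mm). The blade bridges the far 12 mm of the pocket, 2 mm thick, 2.5 mm above bed level.
- slicer_catch (a point): Tip of the bevelled spring catch, 36 mm wide, that juts 4 mm from the bed's end wall into the near end of the pocket at mid width (slicer x = -1, z = 32 to 36). The insert's tail stops on it, 5 to 9 mm above the floor, until pressed down past it with about 10 N; the catch then snaps back over the tail lip.
- insert: Loose grey plate, 90 long (x) x 88 wide x 9 mm thick, 0.1 kg, lying on the bed, nose (+x) towards the blade. Origin: centre of underside. Steel teeth 2.5 mm high stand across it 20 to 25 mm behind the nose. When pushed over the pocket its nose drops to the floor and its tail rises up to 9 mm until it too slides off the bed: push at the ridge, about 11 mm above the bed.
- insert_ridge (a point): Middle of the top of the insert's thumb ridge, which stands across its top near the tail: insert x = -39 to -31, 60 mm wide, z = 9 to 19 mm; this point x = -35, z = 19.
- insert_tail (a point): Middle of the insert's lower tail edge (insert x = -45, z = 0). The last 6 mm are a lip only 4 mm thick, for the catch.
- insert_nose (a point): Middle of the insert's lower nose edge (insert x = +45, z = 0).
- guard (a joint): Slide of the hand guard, a white plastic hood 75 x 134 mm (top at z = 53 mm) that rides on the rails, with a grey knob on top. 0: parked at the far end of the landing (knob at slicer x = 168 mm); it grows as the guard slides towards the handle, to 0.085 m at its stop, over the blade (knob at x = 83 mm). About 2 N to move. While over the pocket it is in the way of the insert.
- guard_knob (a point): Middle of the top of the guard's knob, 91 mm above the worktop; the knob is 32 mm across at the head (79 to 90 mm above the worktop) and 23 mm at the neck (63 to 73 mm above it).
- beaker: White plastic beaker, 76 mm across, 105 mm high, upside down on its rim beside the slicer; origin at the centre of its underside. Not to be disturbed.
- lemon: Lemon, 71 x 53 x 51 mm, lying beside the slicer; origin at the centre of its underside. Not to be disturbed.
- peeler: Peeler with a dark handle, 170 x 25 x 18 mm, lying beside the slicer; origin at the centre of its underside. Not to be disturbed.
Mind the look-alikes: they are no part of the job. There is more than one size of the insert; the one meant has the size given above.

How it is judged (in metres and radians):
On the way, in this order (a step that is already met when the one before it is completed fails the run):
1. the insert is in the pocket, nose under the blade, tail pressed down under the catch, flat and square (x of insert in the frame of slicer_pocket above -0.004 m and z of each of insert_tail, insert_nose in the frame of slicer_pocket below 0.0025 m and angle between the z axis of insert and the z axis of slicer, either way round below 0.035 rad and angle between the x axis of insert and the x axis of slicer, either way round below 0.05 rad), for 0.2 s.
2. the guard has been slid over the blade to its stop (value of joint guard above 0.08 m), for 0.2 s.
At the end, for the whole second after the job is handed in: Insert at rest in the pocket, nose under the blade: within 4 mm of the pocket centre along the bed, nose and tail within 2.5 mm of its floor, tilt under 0.035 rad, turned under 0.05 rad from square; guard within 5 mm of its stop over the blade (joint above 0.080 m) (all of step 1 and x of insert in the frame of slicer_pocket below 0.004 m and value of joint guard above 0.08 m and linear speed of insert below 0.02 m/s); the robot touches nothing.
It fails at once if the beaker, the lemon or the peeler was shifted by more than 40 mm, or the beaker tipped over (distance of any of beaker, lemon, peeler from where it was at the start of the episode above 0.04 m or angle between beaker's own z axis and vertical above 0.5 rad).
It also fails if it takes over 45 s, if anything falls off the work surface, if the arm or the gripper's body presses on something with over 40 N, if the wrist force passes 120 N, or if a joint passes its speed limit or range.

## Working session

There is one attempt and no reset: what is moved stays moved. The work goes in short steps, Python scripts to look and compute and a tool call to move; the robot and the scene stay as the last step left them, time stands still between calls to the robot, and variables do not carry over. Pictures are saved under pics/ and viewed, at most 10 in all, crops included, and the job is handed in when it is done.

Besides the shell and the picture viewer there is one more tool, called after ">>>" as name(argument=value, ...) on one line, values as JSON. send_rows: Moves the arm, as the interface text tells. Its arguments: {"type":"object","properties":{"rows":{"type":"string"}},"required":["rows"]}

```bash
mkdir -p pics
cat > h.py <<'E'
import numpy as np, cv2, pickle
from scipy.spatial.transform import Rotation as R
from workcell import robot
def cap(n,f):
    c=robot.capture(n); cv2.imwrite(f'pics/{f}.png',c['pixels'][:,:,::-1]); pickle.dump(dict(c,name=n),open(f'pics/{f}.pkl','wb')); return c
def load(f): return pickle.load(open(f'pics/{f}.pkl','rb'))
def ray(c,u,v):
    f=192/np.tan(np.radians(c['vertical_fov'])/2); x=np.array([u-c['cx'],v-c['cy']])/f
    if c['name']=='wrist':
        r=np.hypot(*x); d=np.array([*(x/r*np.sin(r) if r>0 else x),np.cos(r)])
    else: d=np.array([*x,1.]); d/=np.linalg.norm(d)
    M=R.from_rotvec(np.ravel(c['rvec'])).as_matrix(); t=np.ravel(c['tvec'])
    return -M.T@t, M.T@d
def atz(c,u,v,z):
    o,d=ray(c,u,v); return o+d*(z-o[2])/d[2]
def tri(*a): # (c,u,v)...
    A=np.zeros((3,3));b=np.zeros(3);L=[]
    for x in a:
        o,d=ray(*x);P=np.eye(3)-np.outer(d,d);A+=P;b+=P@o;L.append((o,P))
    p=np.linalg.solve(A,b); return p,[round(float(np.linalg.norm(P@(p-o))),1) for o,P in L]
def proj(c,p):
    f=192/np.tan(np.radians(c['vertical_fov'])/2)
    q=R.from_rotvec(np.ravel(c['rvec'])).as_matrix()@np.asarray(p)+np.ravel(c['tvec'])
    if c['name']=='wrist':
        r=np.hypot(q[0],q[1]); th=np.arctan2(r,q[2]); x=q[:2]/r*th
    else: x=q[:2]/q[2]
    return x*f+[c['cx'],c['cy']]
E
python3 - <<'E'
from h import *
a=cap('scene','s0');b=cap('side','d0');w=cap('wrist','w0')
im=np.vstack([np.hstack([a['pixels'],b['pixels']]),np.hstack([w['pixels'],w['pixels']*0])])
cv2.imwrite('pics/all0.png',cv2.resize(im[:,:,::-1],(800,600),interpolation=cv2.INTER_AREA))
for c in(a,b,w): print(c['vertical_fov'],c['cx'],c['cy'],ray(c,c['cx'],c['cy']+.001))
o=robot.get_obs();print(o['ee_pos'],o['eef_rot'],robot.grip_depth,o['wrist_force'])
E
```

```text
Traceback (most recent call last):
  File "h.py", line 9, in ray
    if c['name']=='wrist':
       ~^^^^^^^^
KeyError: 'name'
```

View pics/all0.png

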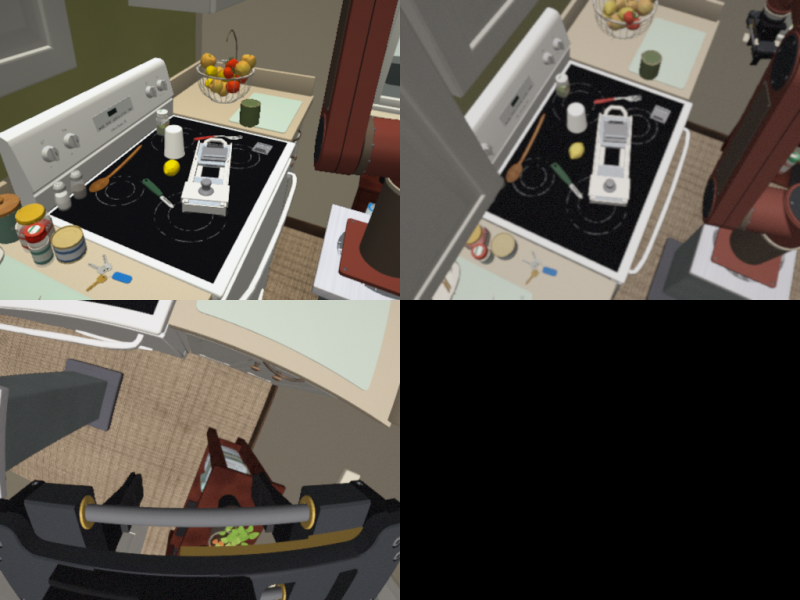

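The pictures show the slicer on the stove. In the scene view its handle is at about (212,145) and the guard knob at (207,184). A grey plate lies on the bed at (212,152), and a similar loose grey piece lies beside the slicer at (262,147). The beaker is at (174,140), the lemon at (172,168) and the peeler at (158,193). Next I enlarge the slicer area.

```bash
sed -i "s/    c=robot.capture(n); /    c=dict(robot.capture(n),name=n); /" h.py
python3 - <<'E'
from h import *
a=load('s0');b=load('d0')
for c in(a,b): print(c['vertical_fov'],c['cx'],c['cy'],ray(c,c['cx'],c['cy']+.001))
o=robot.get_obs();print(o['clock'],o['ee_pos'],o['eef_rot'],robot.grip_depth,o['wrist_force'])
# crops: scene x 220..360,y165..285 ; side x 230..330 y 125..275
A=cv2.resize(a['pixels'][165:275,225:355],None,fx=4,fy=4,interpolation=cv2.INTER_CUBIC)
B=cv2.resize(b['pixels'][122:272,230:350],None,fx=4,fy=4,interpolation=cv2.INTER_CUBIC)
cv2.imwrite('pics/ca.png',A[:,:,::-1]);cv2.imwrite('pics/cb.png',B[:,:,::-1])
E
```

```text
48.190147149693644 253.100010278519 198.03669490011728 (array([178.36186251, 716.62785692, 666.98773416]), array([ 0.36637258, -0.75694885, -0.54110958]))
46.94755382911278 251.11767123879838 186.44579888153282 (array([ 360.45928158,  444.97420553, 1143.41149968]), array([ 0.1870826 , -0.44273808, -0.87691681]))
0.15 [ 205.81794445 -589.57246302  184.67762469] [ 9.85939307e-01  1.67102114e-01 -3.03433515e-05 -7.51783303e-04] 18.700000000000003 [-0.02953089  0.4794278   0.18990016]
```

View pics/ca.png

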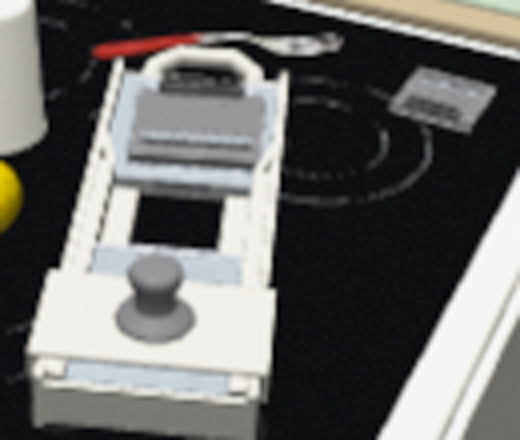

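View pics/cb.png

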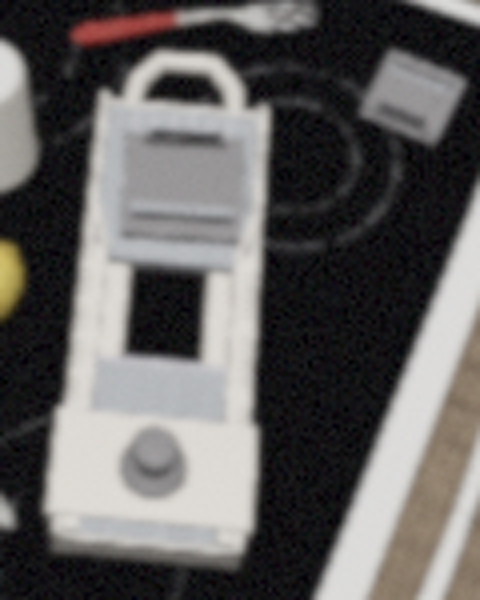

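Candidates for the insert: the grey plate with ridge and teeth on the bed (scene crop (200,128), i.e. scene pixel (275,197); side pixel (276,167)), and the smaller loose plate on the hob (scene (336,190), side (333,146)). The plate on the bed should be the one meant, and I check its size by measuring it.

Run:
```python
from h import *
from scipy.optimize import least_squares
a=load('s0');b=load('d0')
S=lambda u,v:(a,225+u/4-.4,165+v/4-.4); D=lambda u,v:(b,230+u/4-.4,122+v/4-.4)
pairs={'g1':((47,272),(55,408),(130.5,-67,53)),'g2':((276,290),(262,426),(130.5,67,53)),'g3':((272,372),(252,527),(205.5,67,53)),'g4':((30,352),(46,512),(205.5,-67,53)),
'knob':((157,266),(156,448),(168,0,90)),'p1':((110,180),(107,262),(-5,-50,36)),'noseL':((130,158),(120,234),None),'noseR':((262,167),(240,240),None),
'tailL':((138,92),(126,140),None),'tailR':((268,98),(245,146),None),'x1':((413,68),(395,48),None),'x2':((497,95),(468,84),None),'x3':((390,104),(358,106),None)}
P={}
for k,(s,d,_) in pairs.items():
    P[k],e=tri(S(*s),D(*d)); print(k,P[k].round(1),e)
n=np.linalg.norm
print('insert',n(P['noseL']-P['noseR']),n(P['tailL']-P['noseL']),'other',n(P['x1']-P['x2']),n(P['x1']-P['x3']))
def f(q,o=0):
    r=[]
    for k,(s,d,m) in pairs.items():
        if m is None or k=='p1':continue
        for sg in [1]:
            # slicer y = left of x axis
            p=np.array([q[0],q[1],q[2]])+R.from_rotvec([0,0,q[3]]).apply([m[0],-m[1]*1,m[2]])
            r+=list(proj(a,p)-np.array(S(*s)[1:]))+list(proj(b,p)-np.array(D(*d)[1:]))
    return np.array(r)
best=min((least_squares(f,[400,-400,0,y]) for y in(1.6,-1.6,0,3)),key=lambda r:r.cost)
print(best.x.round(3),best.cost,best.fun.round(1))
```

```text
g1 [566.1   5.1  48.5] [0.3, 0.3]
g2 [435.9 -38.5  50.7] [2.0, 2.0]
g3 [413.8  28.8  48.3] [0.2, 0.2]
g4 [540.   75.1  49.5] [0.7, 0.7]
knob [487.9  20.6  90.2] [0.0, 0.0]
p1 [ 583.9 -119.    33.4] [1.3, 1.3]
noseL [ 582.7 -143.    36.7] [0.2, 0.2]
noseR [ 502.1 -175.9   34.3] [0.7, 0.7]
tailL [ 610.4 -215.1   41.2] [0.6, 0.6]
tailR [ 527.  -247.2   41.8] [0.9, 0.9]
x1 [ 463.5 -405.9   -0. ] [3.9, 3.9]
x2 [ 398.2 -401.    -3.7] [1.7, 1.7]
x3 [ 4.668e+02 -3.440e+02  3.000e-01] [1.3, 1.3]
insert 87.09917978889953 77.4047958672407 other 65.57459883437228 61.92387301140724
[433.128 164.572 -15.242  -1.206] 2203.715595297686 [ -3.5  21.6  -1.3  24.4  -1.   21.   -2.5  22.9   0.4 -20.2   0.3 -28.4
   4.9 -18.7   2.7 -27.4   0.3   1.7  -0.1  -2.7]
```

Run:
```python
from h import *
from scipy.optimize import least_squares
a=load('s0');b=load('d0')
S=lambda u,v:(a,225+u/4-.4,165+v/4-.4); D=lambda u,v:(b,230+u/4-.4,122+v/4-.4)
pairs={'g1':((47,272),(55,408),(130.5,-67,53)),'g2':((276,290),(262,426),(130.5,67,53)),'g3':((272,372),(252,527),(205.5,67,53)),'g4':((30,352),(46,512),(205.5,-67,53)),
'knob':((157,266),(156,448),(168,0,91))}
def f(q):
    r=[]
    for k,(s,d,m) in pairs.items():
        p=q[:3]+R.from_rotvec([0,0,q[3]]).apply(m)
        r+=list(proj(a,p)-np.array(S(*s)[1:]))+list(proj(b,p)-np.array(D(*d)[1:]))
    return np.array(r)
best=least_squares(f,[550,-140,0,1.93]);q=best.x
print(q.round(3),best.cost,best.fun.round(1))
Ri=R.from_rotvec([0,0,-q[3]])
for k,p in dict(noseL=[582.7,-143,36.7],noseR=[502.1,-175.9,34.3],tailL=[610.4,-215.1,41.2],tailR=[527,-247.2,41.8],pocketedge=[583.9,-119,33.4]).items(): print(k,Ri.apply(np.array(p)-q[:3]).round(1))
o=robot.get_obs();T=R.from_quat(o['eef_rot'])
print(T.as_matrix().round(3))
# camera offset in tool frame
w=robot.capture('wrist');w['name']='wrist';oo,dd=ray(w,w['cx'],w['cy']+.01);print('cam in tool',T.inv().apply(oo-o['ee_pos']).round(1),T.inv().apply(dd).round(3))
```

```text
[ 544.639 -139.999   -2.859    1.91 ] 2.1372628398459974 [ 0.5 -0.3  0.7  0.1  0.1 -0.3 -1.4 -0.4 -0.2  0.2  0.1  0.7 -0.3  0.2
  0.3  0.3  0.1  0.1 -0.  -0.5]
noseL [-15.5 -34.9  39.6]
noseR [-19.7  52.1  37.2]
tailL [-92.7 -37.   44.1]
tailR [-95.2  52.3  44.7]
pocketedge [  6.7 -44.   36.3]
[[ 0.944  0.33  -0.   ]
 [ 0.33  -0.944  0.001]
 [ 0.    -0.001 -1.   ]]
cam in tool [  85.2   -0.  -199.4] [-0.307 -0.001  0.952]
```

The plate on the bed measures about 87 mm wide and the loose one about 65 mm, so the one on the bed is meant. I move over it for a closer look.

>>> send_rows(rows="1 0.46 -0.217 0 0 0 0;1 0.46 -0.217 0 0 0 0;1 0.46 -0.217 0 0 0 0;1 0.46 -0.217 0 0 0 0;1 0.46 -0.217 0 0 0 0;1 0.46 -0.217 0 0 0 0;1 0.46 -0.217 0 0 0 0;1 0.46 -0.217 0 0 0 0")

```text
clock: 1.0
ee_pos: [492.4, -308.0, 185.6]
eef_rot: [0.986, 0.167, 0.0, 0.0]
wrist_force: [0.4, -0.8, 0.2]
gripper_width: 1.0
finger_force: 0.0
```

>>> send_rows(rows="1 0.085 -0.045 0 0 0 0;1 0.085 -0.045 0 0 0 0;1 0.085 -0.045 0 0 0 0;1 0.085 -0.045 0 0 0 0;1 0.085 -0.045 0 0 0 0")

```text
clock: 1.5
ee_pos: [556.0, -240.0, 185.3]
eef_rot: [0.986, 0.167, -0.0, 0.0]
wrist_force: [-0.5, -0.5, 0.9]
gripper_width: 1.005
finger_force: 0.0
```

Run:
```python
from h import *
w=cap('wrist','w1');cap('scene','s1');cap('side','d1')
o=robot.get_obs();print(o['clock'],o['ee_pos'],o['eef_rot'],o['qpos'])
cv2.imwrite('pics/w1v.png',cv2.resize(w['pixels'][:,:,::-1],(800,600),interpolation=cv2.INTER_CUBIC))
```

```text
1.65 [ 555.83085573 -240.55579066  185.52139195] [ 9.86117278e-01  1.66050289e-01 -1.19497647e-04  3.19207120e-05] [-5.38462673e-01  1.74817370e-01  1.57906875e+00 -2.06994008e-04
  1.38784713e+00  6.98725341e-01]
```

View pics/w1v.png

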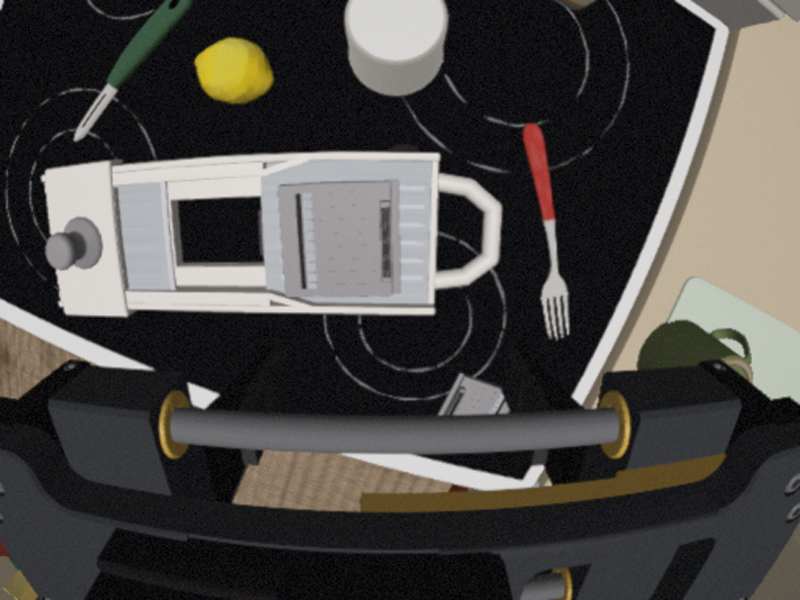

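The wrist view shows the insert on the bed from about (280,185) to (400,295) at 800x600. Its ridge stands near the handle at (390,238) and the teeth are towards the pocket. Next I take an enlarged crop.

Run:
```python
from h import *
w=load('w1')
cv2.imwrite('pics/w1c.png',cv2.resize(w['pixels'][92:206,160:290][:,:,::-1],None,fx=5,fy=5,interpolation=cv2.INTER_CUBIC))
```

```text
(no output)
```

View pics/w1c.png

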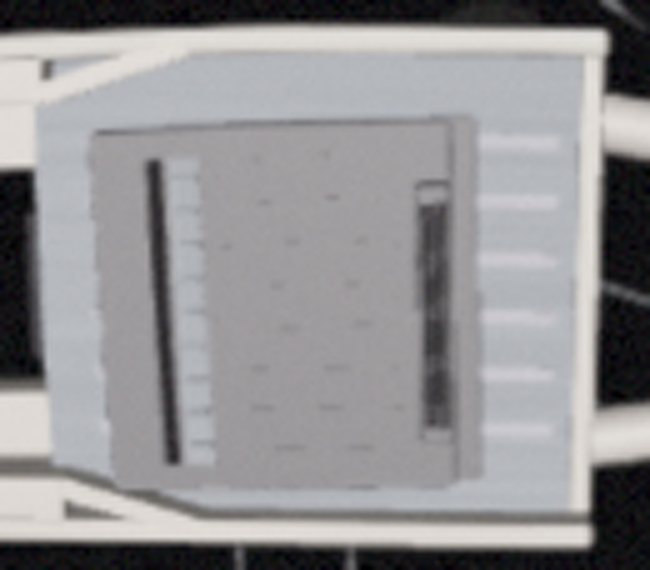

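Run:
```python
from h import *
w=load('w1');q=np.array([544.639,-139.999,0,1.91]);Ri=R.from_rotvec([0,0,-q[3]])
P=lambda u,v,z:Ri.apply(atz(w,160+u/5-.4,92+v/5-.4,z)-q[:3]).round(1)
for n,u,v,z in [('noseL',95,132,45),('noseR',113,487,45),('tailL',448,122,45),('tailR',458,487,45),('lipL',476,118,40),('lipR',483,478,40),('ridgeL',432,184,55),('ridgeR',438,438,55),
 ('bedendL',35,100,36),('bedendR',50,465,36),('cornerL',608,33,46),('cornerR',592,545,46),('railinL',300,52,36),('railinR',300,520,46),('railoutL',300,28,46),('railoutR',300,540,46)]: print(n,P(u,v,z))
full=lambda u,v,z:Ri.apply(atz(w,u*.64-.2,v*.64-.2,z)-q[:3]).round(1)
for n,u,v,z in [('knob',61,250,91),('guardTL',47,178,53),('guardTR',120,163,53),('guardBR',127,314,53),('guardBL',62,312,53),('beakertop',397,20,105),('lemon',234,72,25),('otherins',470,400,5),('handleEnd',495,235,40)]:print(n,full(u,v,z),atz(w,u*.64,v*.64,z).round(0))
```

```text
noseL [-12.8 -36.9  45. ]
noseR [-11.9  49.7  45. ]
tailL [-94.6 -37.3  45. ]
tailR [-96.5  50.   45. ]
lipL [-101.   -37.8   40. ]
lipR [-102.6   49.3   40. ]
ridgeL [-91.1 -24.2  55. ]
ridgeR [-92.   34.7  55. ]
bedendL [  4.1 -44.6  36. ]
bedendR [ 6.5 46.8 36. ]
cornerL [-130.8  -57.8   46. ]
cornerR [-129.1   64.6   46. ]
railinL [-60.2 -53.6  36. ]
railinR [-58.1  57.9  46. ]
railoutL [-61.4 -59.3  46. ]
railoutR [-57.9  63.1  46. ]
knob [163.2  -3.3  91. ] [493.  15.  91.]
guardTL [203.7 -60.7  53. ] [534.  72.  53.]
guardTR [120.1 -64.2  53. ] [565.  -6.  53.]
guardBR [132.7  63.5  53. ] [440. -36.  53.]
guardBL [210.8  62.9  53. ] [415.  38.  53.]
beakertop [-100. -141.  105.] [ 711. -188.  105.]
lemon [  27.6 -128.6   25. ] [657. -72.  25.]
otherins [-169.6  168.8    5. ] [ 442. -356.    5.]
handleEnd [-174.9    3.1   40. ] [ 600. -306.   40.]
```

Edges of the bed and frame seen from the wrist put the slicer origin near (540,-131) with yaw 1.895, so the guard is probably already slid out a few mm. The insert is about 4 mm off to one side and 0.025 rad off square. I grip its ridge to square it up and start it down the bed.

>>> send_rows(rows="0.35 0.017 -0.007 0.05 0 0 0;0.35 0.017 -0.007 0.1 0 0 0;0.35 0.017 -0.007 0.11 0 0 0;0.35 0.017 -0.007 0.11 0 0 0;0.35 0.017 -0.007 0.11 0 0 0;0.35 0.017 -0.007 0.11 0 0 0")

```text
clock: 2.25
ee_pos: [572.4, -228.7, 78.9]
eef_rot: [0.986, 0.167, 0.002, 0.002]
wrist_force: [0.2, -0.5, -0.0]
gripper_width: 0.542
finger_force: 0.0
```

Run:
```python
from h import *
w=cap('wrist','w2');a=cap('scene','s2');b=cap('side','d2')
o=robot.get_obs();print(o['clock'],o['ee_pos'],o['eef_rot'],o['gripper_width'])
W=cv2.resize(w['pixels'][60:260,100:400],None,fx=1.6,fy=1.6,interpolation=cv2.INTER_CUBIC)
A=cv2.resize(a['pixels'][140:240,230:330],(320,320),interpolation=cv2.INTER_CUBIC)
B=cv2.resize(b['pixels'][120:220,230:330],(320,320),interpolation=cv2.INTER_CUBIC)
m=np.zeros((600,480+320,3),np.uint8);m[:320,:480]=W;m[:320,480:]=A;m[320:600,480:]=B[:280]
cv2.imwrite('pics/m2.png',m[:,:,::-1])
```

```text
2.4 [ 571.76325153 -227.93714668   77.91001615] [0.98595406 0.16700641 0.00145109 0.00116354] 0.40763262863814104
```

View pics/m2.png

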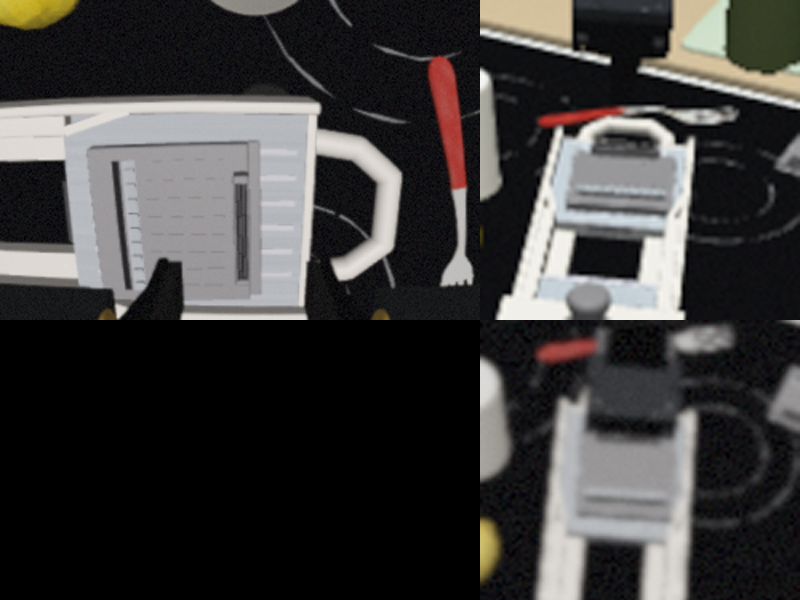

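The fingers straddle the ridge: in the wrist crop the tips are at x=165 and 325, and the ridge is at x=241. I lower and grip.

>>> send_rows(rows="0.35 0 0 0.015 0 0 0;0.35 0 0 0.03 0 0 0;0.35 0 0 0.03 0 0 0;0 0 0 0.03 0 0 0;0 0 0 0.03 0 0 0;0 0 0 0.03 0 0 0;0 0 0 0.03 0 0 0")

```text
clock: 3.1
ee_pos: [570.9, -227.3, 46.1]
eef_rot: [0.986, 0.167, 0.0, 0.0]
wrist_force: [-0.1, -0.2, -0.5]
gripper_width: 0.073
finger_force: 0.0
```

>>> send_rows(rows="0 0 0 0.03 0 0 0;0 0 0 0.03 0 0 0;0 0 0 0.03 0 0 0")

```text
clock: 3.4
ee_pos: [573.7, -229.0, 18.4]
eef_rot: [0.986, 0.167, 0.003, 0.002]
wrist_force: [2.7, -0.9, 5.3]
gripper_width: 0.005
finger_force: 2.9
```

Run:
```python
from h import *
w=cap('wrist','w3');a=cap('scene','s3');b=cap('side','d3')
o=robot.get_obs();print(o['clock'],o['ee_pos'],o['eef_rot'],o['gripper_width'],o['finger_force'])
W=cv2.resize(w['pixels'][60:260,100:400],None,fx=1.6,fy=1.6,interpolation=cv2.INTER_CUBIC)
A=cv2.resize(a['pixels'][160:240,240:320],(320,320),interpolation=cv2.INTER_CUBIC)
B=cv2.resize(b['pixels'][130:210,240:320],(320,320),interpolation=cv2.INTER_CUBIC)
m=np.zeros((600,480+320,3),np.uint8);m[:320,:480]=W;m[:320,480:]=A;m[320:600,480:]=B[:280]
cv2.imwrite('pics/m3.png',m[:,:,::-1])
```

```text
3.55 [ 573.64137885 -229.04735095   18.43692929] [0.98594562 0.16702322 0.00292337 0.00243475] 0.002952149849217445 2.7996153943240643
```

View pics/m3.png

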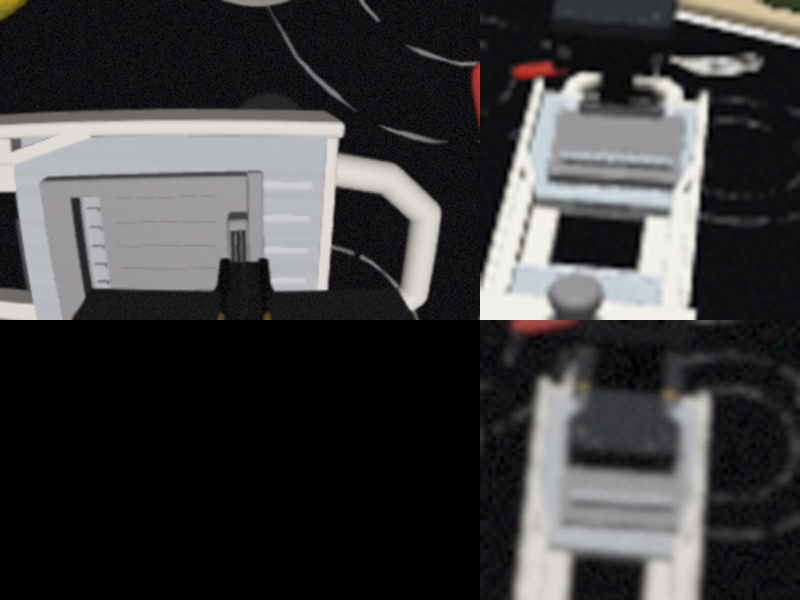

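Run:
```python
from h import *
o=robot.get_obs();p=np.array(o['ee_pos']);print(p,o['wrist_force'],o['joint_torque'])
T=R.from_quat(o['eef_rot'])
m=cv2.imread('pics/m3.png')*0
a,b,w=load('s3'),load('d3'),load('w3')
for n,c in(('s',a),('d',b),('w',w)):
    print(n,'tcp',proj(c,p).round(1),'tcp+18up',proj(c,p+[0,0,18.7]).round(1),'+60up',proj(c,p+[0,0,60]).round(1),'ridge guess',proj(c,[569.9,-228.7,55]).round(1))
# crops back to crop coordinates
f=lambda c,q:proj(c,q)
print('s crop',(f(a,p)-[240,160])*4+[480,0],'d crop',(f(b,p)-[240,130])*4+[480,320],'w crop',(f(w,p)-[100,60])*1.6)
cr=cv2.resize(a['pixels'][165:215,255:305],(500,500),interpolation=cv2.INTER_CUBIC)
cw=cv2.resize(w['pixels'][160:262,200:302],(500,500)[:2],interpolation=cv2.INTER_CUBIC)
cv2.imwrite('pics/z3.png',np.hstack([cr,cw])[:,:,::-1][:, :800])
```

```text
[ 573.64137885 -229.04735095   18.43692929] [ 3.7575676  -2.34158     5.05814116] [ 4.95772753e-01 -4.70046723e+01 -2.89394206e+01  1.75722479e-01
  1.24121748e+00 -1.66022397e-03]
s tcp [273.  195.3] tcp+18up [273.3 189.6] +60up [273.8 176.8] ridge guess [274.7 184.5]
d tcp [273.8 161.5] tcp+18up [274.1 158.1] +60up [274.9 150.4] ridge guess [275.6 155.4]
w tcp [252.3 214.1] tcp+18up [252.5 224.9] +60up [252.9 256.7] ridge guess [250.1 242. ]
s crop [612.17457206 141.06700925] d crop [615.03098877 445.85510228] w crop [243.68005359 246.50945598]
```

View pics/z3.png

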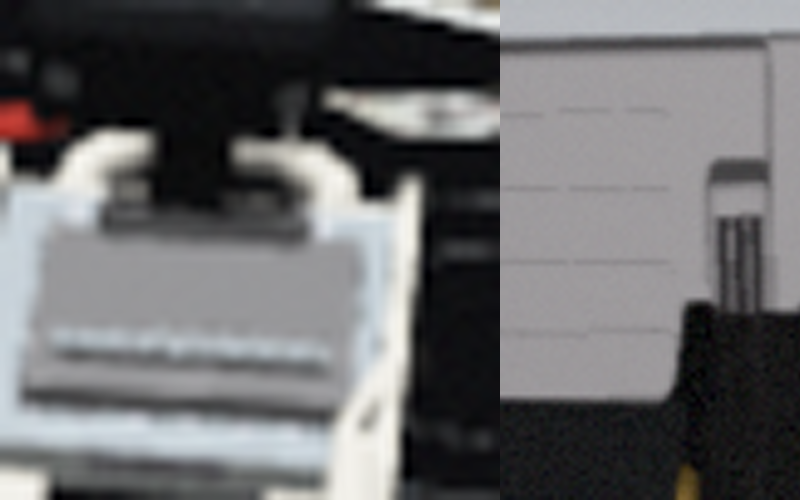

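Run:
```python
from h import *
for nb,f0,f3,cols,rows in(('s','s0','s3',range(262,292,2),range(170,204)),('d','d0','d3',range(262,292,2),range(144,178))):
    g0=load(f0)['pixels'].astype(float).mean(2);g3=load(f3)['pixels'].astype(float).mean(2)
    print(nb,list(cols))
    for r in rows: print(r,' '.join('%3d/%-3d'%(g0[r,c],g3[r,c]) if abs(g0[r,c]-g3[r,c])>12 else '   .   ' for c in cols))
p=np.array([573.64,-229.05,18.44]);T=R.from_quat(robot.get_obs()['eef_rot'])
w=load('w3')
for h in(0,10,20,30,36,40): print(h,[proj(w,p+T.apply([x,y,-h])).round(0) for x,y in((-9.5,-10),(-9.5,10),(0,0))],[proj(load(c),p+[0,0,h]).round(1) for c in('s3','d3')])
```

```text
s [262, 264, 266, 268, 270, 272, 274, 276, 278, 280, 282, 284, 286, 288, 290]
170    .       .       .       .       .       .       .       .       .       .       .       .       .       .       .   
171    .       .       .       .       .       .       .       .       .       .       .       .       .       .       .   
172  16/33     .       .       .       .       .       .       .       .       .       .       .       .       .       .   
173  13/39     .       .     33/14   36/12   53/13   97/12  109/13  116/13  120/13  161/14  159/32  123/14     .       .   
174  48/27   58/14   71/13   75/12   81/13   90/10  135/12  169/14  156/12  138/13  172/25  172/50  135/14     .       .   
175  79/15   89/12   97/12   92/13   91/12   87/14  104/13  142/15  111/11   62/13     .     29/48   46/16     .       .   
176  91/12   87/11   75/15  112/12  178/13  143/14  122/12   82/14   48/10   33/12     .     15/53     .       .       .   
177  68/19   58/14  116/35  198/12  232/16  224/15  217/16  200/12  189/13  188/13  185/15  110/59     .       .       .   
178    .       .    207/182 23
[... 7470 characters left out ...]
     .       .   
0 [array([239., 226.]), array([266., 226.]), array([252., 214.])] [array([273. , 195.3]), array([273.8, 161.5])]
10 [array([238., 232.]), array([266., 232.]), array([252., 220.])] [array([273.2, 192.3]), array([273.9, 159.7])]
20 [array([238., 238.]), array([267., 238.]), array([252., 226.])] [array([273.3, 189.2]), array([274.1, 157.9])]
30 [array([237., 246.]), array([268., 246.]), array([252., 233.])] [array([273.4, 186.2]), array([274.3, 156. ])]
36 [array([236., 250.]), array([268., 250.]), array([252., 237.])] [array([273.5, 184.3]), array([274.5, 154.9])]
40 [array([236., 253.]), array([268., 253.]), array([252., 240.])] [array([273.5, 183.1]), array([274.5, 154.2])]
```

Run:
```python
from h import *
q=np.array([544.639,-139.999,0,1.91]);Ri=R.from_rotvec([0,0,-q[3]])
w=load('w3')
for n,u,v,z in(('noseL',43,182,45),('lipL',262,172,40),('tailL',247,176,45),('ridgeL',238,214,55),('bedendL',17,165,36),('cornerL',344,125,46)):
    for dz in(0,36): print(n,dz,Ri.apply(atz(w,100+u/1.6-.2,60+v/1.6-.2,z-dz)-q[:3]).round(1),end=' ')
    print()
o=robot.get_obs();print(o['ee_pos'],o['qpos'])
print(np.ravel(w['tvec']),ray(w,250,190)[0])
```

```text
noseL 0 [-13.2 -36.3  45. ] noseL 36 [  3.3 -26.8   9. ] 
lipL 0 [-100.6  -38.    40. ] lipL 36 [-102.2  -29.1    4. ] 
tailL 0 [-94.7 -37.7  45. ] tailL 36 [-95.1 -28.5   9. ] 
ridgeL 0 [-91.3 -26.1  55. ] ridgeL 36 [-91.  -13.7  19. ] 
bedendL 0 [  2.5 -41.6  36. ] bedendL 36 [ 21.3 -33.6   0. ] 
cornerL 0 [-130.7  -57.5   46. ] cornerL 36 [-138.6  -52.3   10. ] 
[ 573.64137885 -229.04735095   18.43692929] [-5.07397061e-01  3.65043561e-01  1.68163359e+00 -1.65432274e-04
  1.08730793e+00  7.27853752e-01]
[-405.20901854  459.40431329  372.32120625] [ 652.80034512 -200.23549133  218.23659136]
```

I made a mistake in the last call: the shift is relative to the new commanded pose, so re-sending 0.03 lowered the tool a second time. The images and the 5 N contact show the shut fingertips standing on the ridge top (z about 55) with the reported TCP at 18. The real tips are therefore about 36 mm above the reported TCP, and I account for that from here. I lift, open a little and straddle the ridge.

>>> send_rows(rows="0.35 0 0 -0.015 0 0 0;0.35 0 0 -0.015 0 0 0;0.35 0 0 -0.015 0 0 0;0.35 0 0 -0.015 0 0 0;0.35 0 0 -0.015 0 0 0;0.35 0 0 -0.015 0 0 0")

```text
clock: 4.15
ee_pos: [570.0, -226.8, 30.0]
eef_rot: [0.986, 0.167, -0.0, -0.0]
wrist_force: [0.6, -0.5, -1.0]
gripper_width: 0.337
finger_force: 0.0
```

Run:
```python
from h import *
w=cap('wrist','w4');a=cap('scene','s4')
o=robot.get_obs();print(o['clock'],o['ee_pos'],o['eef_rot'],o['gripper_width'],o['wrist_force'])
W=cv2.resize(w['pixels'][140:290,170:335],(660,600),interpolation=cv2.INTER_CUBIC)
W=(255*(W/255.)**.5).astype(np.uint8)
cv2.imwrite('pics/z4.png',W[:,:,::-1])
```

```text
4.25 [ 570.1825813  -226.90520531   30.15722973] [ 9.85936796e-01  1.67118282e-01 -2.62344429e-04 -2.11015235e-04] 0.3474918423478415 [-0.08356476 -0.14180819  0.25167513]
```

View pics/z4.png

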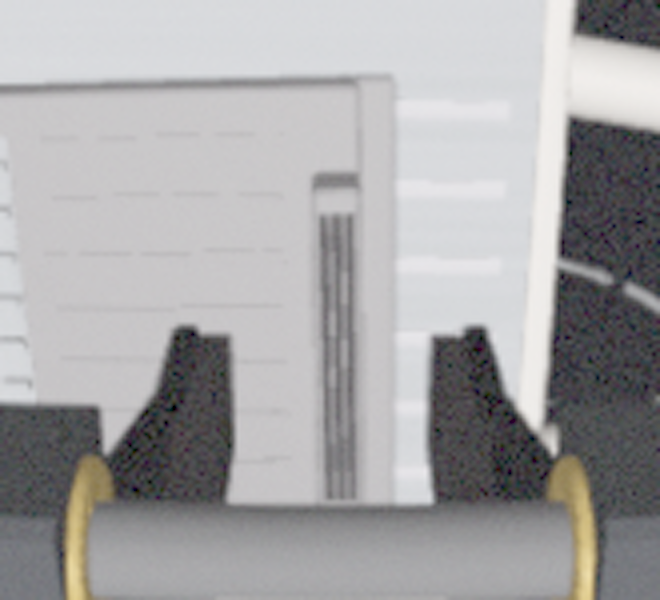

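The tips show at rows of about 330 and the gap of 232 to 430 px fits 30 mm at about 36 mm above the TCP, which confirms the offset. The ridge at x=335 is centred between them. I descend 18 mm and close.

>>> send_rows(rows="0.3 0 0 0.01 0 0 0;0.3 0 0 0.018 0 0 0;0.3 0 0 0.018 0 0 0;0 0 0 0.018 0 0 0;0 0 0 0.018 0 0 0;0 0 0 0.018 0 0 0;0 0 0 0.018 0 0 0;0 0 0 0.018 0 0 0")

```text
clock: 5.05
ee_pos: [570.7, -227.2, 12.9]
eef_rot: [0.986, 0.167, 0.0, 0.0]
wrist_force: [-0.2, -0.5, 0.2]
gripper_width: 0.082
finger_force: 30.0
```

The ridge is gripped (width 7 mm, 30 N). I square it up, shift it 4 mm sideways and slide it forward 30 mm.

>>> send_rows(rows="0 0.004 0 0 0 0 0.0035;0 0.004 0 0 0 0 0.0035;0 0.004 -0.008 0 0 0 0.0035;0 0.004 -0.016 0 0 0 0.0035;0 0.004 -0.024 0 0 0 0.0035;0 0.004 -0.03 0 0 0 0.0035;0 0.004 -0.03 0 0 0 0.0035")

```text
clock: 5.75
ee_pos: [564.1, -196.0, 12.9]
eef_rot: [0.987, 0.162, -0.0, -0.0]
wrist_force: [-1.4, 2.5, 5.4]
gripper_width: 0.082
finger_force: 30.0
```

Run:
```python
from h import *
w=cap('wrist','w5')
o=robot.get_obs();print(o['clock'],o['ee_pos'],o['eef_rot'],o['gripper_width'],o['wrist_force'],o['finger_force'])
# print predicted slicer lines & grayscale profile along slicer y at several x on far side (negative y)
org=np.array([540.1,-131.0,0]);Rz=R.from_rotvec([0,0,1.894])
g=cv2.GaussianBlur(w['pixels'],(3,3),0).mean(2)
for x in (-45,-35,-25,-15,-10,-5,0):
    ys=np.arange(-64,-28,1.);row=[]
    for y in ys:
        u,v=proj(w,org+Rz.apply([x,y,41]));row.append(int(cv2.getRectSubPix(g.astype(np.float32),(1,1),(float(u),float(v)))[0,0]))
    print(x,row)
# along x at y=-30,-20
for y in(-35,-25,-15):
    print('y',y,[int(cv2.getRectSubPix(g.astype(np.float32),(1,1),tuple(map(float,proj(w,org+Rz.apply([x,y,41])))))[0,0]) for x in range(-90,30,2)])
```

```text
5.8 [ 564.09273429 -195.95465686   12.86572404] [ 9.86791406e-01  1.61994134e-01 -1.01374214e-04 -7.82224516e-04] 0.08317347269558316 [-0.67581804  2.18405124  5.75133064] 29.99467134475708
-45 [106, 107, 119, 168, 210, 217, 217, 213, 197, 187, 186, 186, 187, 187, 186, 186, 185, 185, 174, 124, 89, 122, 151, 156, 157, 157, 156, 156, 151, 151, 156, 156, 156, 156, 156, 156]
-35 [105, 107, 116, 169, 210, 217, 218, 220, 220, 221, 220, 217, 199, 187, 186, 186, 186, 186, 176, 127, 88, 120, 150, 156, 156, 156, 156, 156, 151, 151, 156, 156, 155, 155, 155, 155]
-25 [106, 107, 120, 170, 209, 217, 217, 213, 189, 170, 206, 219, 219, 219, 216, 200, 187, 186, 177, 129, 86, 117, 149, 156, 156, 155, 156, 155, 150, 150, 155, 155, 155, 155, 155, 155]
-15 [104, 107, 116, 166, 211, 217, 216, 213, 195, 183, 184, 167, 161, 205, 218, 219, 219, 215, 191, 132, 83, 113, 147, 153, 154, 155, 154, 155, 155, 154, 155, 155, 154, 154, 155, 155]
-10 [105, 107, 119, 171, 208, 217, 216, 212, 185, 125, 93, 93, 94, 114, 176, 215, 218, 219, 217, 180, 104, 113, 146, 154, 155, 155, 155, 156, 167, 179, 182, 181, 164, 149, 17
[... 569 characters left out ...]
4, 156, 177, 179, 180, 162, 77, 66, 137, 154, 154, 154, 154, 154, 166, 214, 216, 216, 216, 216, 216, 216, 215]
y -25 [189, 189, 189, 189, 189, 189, 153, 156, 149, 119, 127, 124, 118, 145, 156, 153, 150, 149, 150, 150, 149, 149, 149, 148, 149, 148, 149, 148, 148, 147, 148, 148, 147, 147, 147, 147, 154, 154, 156, 180, 182, 184, 164, 64, 45, 134, 154, 153, 154, 153, 153, 128, 24, 17, 16, 14, 19, 18, 15, 16]
y -15 [186, 186, 186, 186, 186, 183, 151, 154, 149, 92, 87, 74, 88, 146, 155, 153, 148, 149, 148, 148, 149, 148, 149, 149, 148, 149, 148, 149, 149, 148, 149, 148, 148, 148, 147, 149, 153, 153, 154, 150, 152, 164, 162, 60, 47, 136, 153, 154, 153, 153, 153, 126, 25, 17, 18, 16, 17, 16, 16, 17]
```

The brightness profiles show the insert's side parallel to the pocket rail, with its edge at about -44 and the rail at about -45.5, and its nose at x = 13. It is square and centred. I carry on gripped for 40 mm.

>>> send_rows(rows="0 0 -0.01 0 0 0 0;0 0 -0.02 0 0 0 0;0 0 -0.03 0 0 0 0;0 0 -0.04 0 0 0 0;0 0 -0.04 0 0 0 0")

```text
clock: 6.3
ee_pos: [551.2, -157.7, 12.9]
eef_rot: [0.987, 0.162, -0.0, -0.0]
wrist_force: [-0.2, 2.6, 7.2]
gripper_width: 0.082
finger_force: 30.0
```

>>> send_rows(rows="0.25 0 0 0 0 0 0;0.25 0 0 0 0 0 0;0.25 0 0 0 0 0 0;0.25 0 0 -0.002 0 0 0;0.25 0 0 -0.002 0 0 0")

```text
clock: 6.8
ee_pos: [551.5, -159.4, 14.5]
eef_rot: [0.987, 0.162, -0.0, -0.0]
wrist_force: [0.6, -0.2, 0.8]
gripper_width: 0.247
finger_force: 0.0
```

>>> send_rows(rows="0.25 0 -0.006 0 0 0 0;0.25 0 -0.012 0 0 0 0;0.25 0 -0.018 0 0 0 0;0.25 0 -0.024 0 0 0 0;0.25 0 -0.028 0 0 0 0;0.25 0 -0.028 0 0 0 0")

```text
clock: 7.4
ee_pos: [542.4, -132.2, 14.5]
eef_rot: [0.987, 0.162, -0.0, -0.0]
wrist_force: [-0.7, -0.2, -0.7]
gripper_width: 0.25
finger_force: 0.0
```

```bash
cat > prof.py <<'E'
from h import *
import sys
def prof(n):
    w=cap('wrist',n)
    o=robot.get_obs();print(o['clock'],o['ee_pos'].round(1) if hasattr(o['ee_pos'],'round') else o['ee_pos'],round(o['gripper_width'],3),np.round(o['wrist_force'],1),o['finger_force'])
    org=np.array([540.1,-131.0,0]);Rz=R.from_rotvec([0,0,1.894])
    g=cv2.GaussianBlur(w['pixels'],(3,3),0).mean(2).astype(np.float32)
    for y,z in((-38,36),(-35,36),(-25,36)):
        print('y',y,'x=-60..90 step 2',[int(cv2.getRectSubPix(g,(1,1),tuple(map(float,proj(w,org+Rz.apply([x,y,z])))))[0,0]) for x in range(-60,100,2)])
prof(sys.argv[1])
E
python3 prof.py w6
```

```text
7.45 [ 542.6 -132.6   14.6] 0.251 [0.7 0.5 1.2] 0.0
y -38 x=-60..90 step 2 [184, 186, 186, 186, 186, 185, 186, 186, 186, 187, 187, 187, 187, 186, 187, 187, 186, 187, 187, 187, 165, 156, 156, 148, 147, 157, 157, 157, 157, 156, 156, 157, 155, 156, 155, 155, 156, 155, 155, 155, 155, 154, 154, 155, 155, 154, 155, 154, 153, 153, 154, 154, 152, 153, 153, 153, 153, 152, 151, 150, 152, 152, 152, 152, 152, 168, 216, 217, 189, 185, 204, 203, 182, 184, 183, 181, 180, 181, 180, 181]
y -35 x=-60..90 step 2 [202, 201, 202, 202, 201, 202, 201, 201, 202, 201, 201, 201, 202, 201, 201, 201, 201, 201, 200, 200, 183, 156, 156, 146, 147, 157, 156, 157, 156, 156, 156, 154, 155, 151, 154, 151, 151, 151, 150, 153, 149, 152, 148, 149, 152, 147, 149, 147, 151, 148, 149, 153, 153, 164, 179, 180, 181, 117, 41, 97, 152, 151, 152, 151, 152, 172, 216, 216, 189, 184, 205, 203, 182, 184, 183, 183, 184, 185, 184, 185]
y -25 x=-60..90 step 2 [187, 188, 187, 188, 188, 188, 188, 189, 189, 190, 189, 189, 188, 189, 189, 189, 189, 189, 189, 189, 165, 155, 156, 136, 70, 68, 71, 71, 138, 155, 156, 154, 153, 154, 152, 152, 152, 154, 152, 150, 148, 152, 148, 148, 148, 150, 147, 147, 146, 148, 146, 151, 152, 161, 176, 177, 180, 118, 37, 95, 150, 151, 151, 151, 151, 127, 89, 99, 171, 182, 204, 202, 182, 184, 183, 184, 185, 185, 185, 185]
```

The tail is at about -20 and the nose at about 70, level with the blade edge. I keep pushing.

>>> send_rows(rows="0.25 0 -0.004 0 0 0 0;0.25 0 -0.008 0 0 0 0;0.25 0 -0.012 0 0 0 0;0.25 0 -0.012 0 0 0 0")

```text
clock: 7.85
ee_pos: [538.5, -121.0, 14.4]
eef_rot: [0.987, 0.162, -0.0, -0.0]
wrist_force: [0.7, 0.0, 0.8]
gripper_width: 0.251
finger_force: 0.0
```

```bash
python3 prof.py w7
```

```text
7.9 [ 538.7 -121.2   14.5] 0.249 [-0.  -0.3  0.5] 0.0
y -38 x=-60..90 step 2 [185, 185, 185, 185, 185, 185, 185, 186, 186, 186, 186, 186, 186, 186, 187, 187, 186, 187, 187, 186, 187, 187, 187, 187, 187, 186, 157, 157, 157, 137, 154, 157, 157, 157, 157, 156, 157, 157, 156, 156, 156, 157, 156, 156, 156, 155, 155, 154, 155, 155, 155, 155, 155, 154, 154, 154, 154, 154, 153, 154, 153, 153, 153, 152, 151, 151, 152, 151, 132, 194, 206, 200, 182, 185, 183, 181, 181, 180, 181, 181]
y -35 x=-60..90 step 2 [201, 201, 201, 201, 201, 201, 201, 200, 201, 200, 200, 200, 200, 201, 200, 201, 200, 201, 200, 200, 200, 194, 190, 190, 189, 189, 163, 157, 156, 137, 154, 157, 157, 157, 156, 157, 154, 156, 151, 151, 152, 150, 153, 151, 151, 152, 148, 149, 149, 148, 152, 148, 149, 152, 147, 150, 150, 154, 153, 171, 180, 182, 175, 87, 43, 123, 152, 152, 134, 194, 205, 198, 182, 185, 183, 184, 184, 185, 184, 185]
y -25 x=-60..90 step 2 [187, 188, 187, 188, 188, 188, 188, 188, 188, 188, 188, 188, 188, 188, 189, 189, 189, 189, 189, 189, 189, 190, 190, 190, 189, 189, 164, 156, 155, 126, 72, 73, 72, 84, 152, 155, 154, 153, 154, 153, 154, 153, 152, 149, 151, 149, 149, 148, 149, 149, 148, 147, 146, 151, 146, 145, 150, 153, 153, 170, 178, 180, 173, 79, 41, 126, 152, 151, 136, 193, 205, 199, 182, 185, 183, 185, 185, 185, 185, 185]
```

The nose is now under the blade and the tail shows at -8. I take the last millimetres in small steps.

>>> send_rows(rows="0.25 0 -0.002 0 0 0 0;0.25 0 -0.004 0 0 0 0;0.25 0 -0.005 0 0 0 0;0.25 0 -0.005 0 0 0 0")

```text
clock: 8.3
ee_pos: [537.1, -116.7, 14.5]
eef_rot: [0.987, 0.162, -0.0, -0.0]
wrist_force: [-0.6, -0.3, -0.2]
gripper_width: 0.248
finger_force: 0.0
```

```bash
python3 prof.py w8
```

```text
8.35 [ 537.2 -116.8   14.5] 0.248 [-0.7 -0.   0.5] 0.0
y -38 x=-60..90 step 2 [185, 185, 185, 185, 186, 185, 185, 185, 185, 186, 185, 185, 186, 185, 185, 186, 186, 186, 186, 187, 186, 187, 186, 187, 187, 187, 187, 182, 169, 156, 156, 149, 146, 157, 157, 157, 157, 157, 157, 157, 157, 156, 156, 156, 156, 156, 156, 156, 155, 155, 156, 155, 155, 155, 154, 154, 154, 155, 154, 154, 154, 154, 153, 154, 154, 152, 151, 152, 141, 198, 205, 196, 182, 185, 182, 181, 181, 181, 180, 181]
y -35 x=-60..90 step 2 [202, 202, 201, 202, 201, 201, 201, 201, 201, 200, 200, 200, 200, 200, 200, 200, 200, 201, 200, 200, 200, 193, 190, 190, 189, 189, 189, 184, 168, 154, 156, 152, 146, 157, 157, 157, 157, 157, 157, 153, 151, 153, 153, 151, 152, 153, 148, 149, 154, 148, 149, 152, 149, 149, 152, 147, 147, 152, 151, 153, 154, 162, 179, 180, 182, 124, 41, 92, 135, 197, 205, 197, 182, 185, 183, 184, 185, 185, 184, 184]
y -25 x=-60..90 step 2 [187, 187, 187, 187, 188, 188, 188, 188, 188, 188, 188, 188, 188, 188, 189, 189, 188, 189, 189, 189, 188, 189, 189, 189, 189, 189, 189, 186, 100, 148, 156, 148, 79, 79, 79, 81, 140, 156, 156, 153, 153, 151, 149, 152, 151, 149, 149, 149, 149, 150, 149, 149, 147, 148, 149, 146, 147, 147, 147, 153, 153, 165, 176, 177, 180, 115, 39, 95, 136, 198, 205, 196, 183, 184, 183, 184, 185, 185, 185, 185]
```

The tail edge is now off the bed and the insert is near its end stop. I lift, shut the fingers and press down on the ridge top.

>>> send_rows(rows="0.25 0 0 -0.016 0 0 0;0 0 0.008 -0.016 0 0 0;0 0 0.008 -0.016 0 0 0;0 0 0.008 -0.016 0 0 0;0 0 0.008 -0.016 0 0 0")

```text
clock: 8.85
ee_pos: [539.2, -124.3, 29.8]
eef_rot: [0.987, 0.162, -0.001, -0.0]
wrist_force: [0.5, -0.5, -0.6]
gripper_width: 0.025
finger_force: 0.0
```

>>> send_rows(rows="0 0 0 0.006 0 0 0;0 0 0 0.011 0 0 0;0 0 0 0.014 0 0 0;0 0 0 0.016 0 0 0;0 0 0 0.016 0 0 0")

```text
clock: 9.35
ee_pos: [539.7, -124.4, 14.4]
eef_rot: [0.987, 0.162, -0.0, -0.0]
wrist_force: [-1.1, 0.5, 2.9]
gripper_width: 0.004
finger_force: 1.0
```

Contact at ee z of about 15 (ridge top about 51, so the tail is resting on the catch). I press further.

>>> send_rows(rows="0 0 0 0.003 0 0 0;0 0 0 0.006 0 0 0;0 0 0 0.008 0 0 0;0 0 0 0.008 0 0 0")

```text
clock: 9.75
ee_pos: [540.2, -124.6, 9.2]
eef_rot: [0.987, 0.162, -0.0, 0.0]
wrist_force: [-10.2, 3.6, 24.0]
gripper_width: 0.009
finger_force: 11.8
```

>>> send_rows(rows="0 0 0 -0.02 0 0 0;0 0 0 -0.06 0 0 0;0 0 0 -0.1 0 0 0;0 0 0 -0.1 0 0 0;0 0 0 -0.1 0 0 0")

```text
clock: 10.25
ee_pos: [540.6, -124.7, 107.4]
eef_rot: [0.987, 0.162, 0.001, 0.001]
wrist_force: [-0.4, -0.5, -0.8]
gripper_width: 0.007
finger_force: 0.0
```

Run:
```python
from h import *
w=cap('wrist','w9');a=cap('scene','s9');b=cap('side','d9')
o=robot.get_obs();print(o['clock'],o['ee_pos'],o['gripper_width'],o['wrist_force'])
W=cv2.resize(w['pixels'][100:220,130:330],(800,480)[:2],interpolation=cv2.INTER_CUBIC)[:,:, :]
W=cv2.resize(w['pixels'][100:210,150:330],(500,306),interpolation=cv2.INTER_CUBIC)
K=cv2.resize(w['pixels'][100:210,20:200],(480,293),interpolation=cv2.INTER_CUBIC)
A=cv2.resize(a['pixels'][165:265,225:325],(300,300),interpolation=cv2.INTER_CUBIC)
B=cv2.resize(b['pixels'][125:225,240:315],(225,300),interpolation=cv2.INTER_CUBIC)
m=np.zeros((600,800,3),np.uint8);m[:306,:500]=W;m[:300,500:]=A;m[307:600,:480]=K;m[300:600,500:725]=B
cv2.imwrite('pics/m9.png',m[:,:,::-1])
```

```text
10.4 [ 538.34707111 -123.88331494  104.5075139 ] 0.0016976002095246596 [-0.07609774  0.26747024  0.09513655]
```

View pics/m9.png

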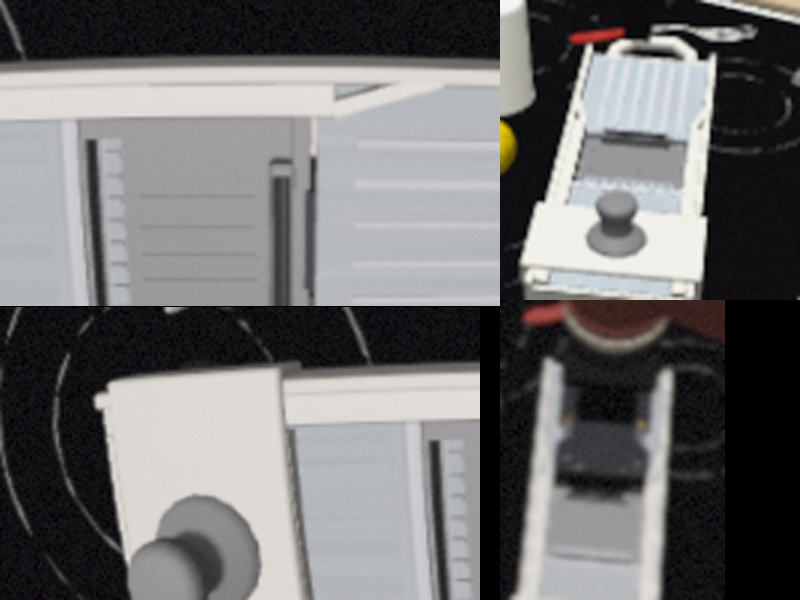

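In the picture the insert lies flush in the pocket: its side edge is parallel to the rail, the blade is over the nose at (75,200), and the tail is against the catch at (312,220). I touch the ridge again to check its height (it was 15 before the snap, about 9 expected now).

>>> send_rows(rows="0 0 0 0.05 0 0 0;0 0 0 0.08 0 0 0;0 0 0 0.092 0 0 0;0 0 0 0.094 0 0 0;0 0 0 0.094 0 0 0;0 0 0 0.094 0 0 0")

```text
clock: 11.0
ee_pos: [540.2, -124.6, 13.0]
eef_rot: [0.987, 0.162, 0.0, 0.0]
wrist_force: [0.0, -0.2, 0.1]
gripper_width: 0.006
finger_force: 0.0
```

>>> send_rows(rows="0 0 0 0.002 0 0 0;0 0 0 0.004 0 0 0;0 0 0 0.004 0 0 0")

```text
clock: 11.3
ee_pos: [540.4, -124.7, 9.4]
eef_rot: [0.987, 0.162, 0.001, 0.0]
wrist_force: [-0.9, 0.2, 4.2]
gripper_width: 0.004
finger_force: 2.3
```

The ridge top is now about 5.5 mm lower and firm, so the insert is latched. Next I move over the guard knob at about (489,19) with the fingers open 61 mm.

>>> send_rows(rows="0 0 0 -0.05 0 0 0;0.7 -0.002 -0.01 -0.09 0 0 0;0.7 -0.002 -0.06 -0.09 0 0 0;0.7 -0.002 -0.11 -0.09 0 0 0;0.7 -0.002 -0.153 -0.09 0 0 0;0.7 -0.002 -0.153 -0.09 0 0 0;0.7 -0.002 -0.153 -0.09 0 0 0;0.7 -0.002 -0.153 -0.09 0 0 0")

```text
clock: 12.1
ee_pos: [489.6, 19.2, 98.8]
eef_rot: [0.987, 0.162, 0.0, 0.0]
wrist_force: [-0.1, -0.1, -0.5]
gripper_width: 0.556
finger_force: 0.0
```

Run:
```python
from h import *
w=cap('wrist','w10')
o=robot.get_obs();p=np.array(o['ee_pos']);T=R.from_quat(o['eef_rot']);print(o['clock'],p,o['gripper_width'],o['wrist_force'])
# knob: grey blob on white guard; predicted pixel and centroid of darker pixels near it
uv=proj(w,[489,19,90]);print(uv)
g=cv2.GaussianBlur(w['pixels'],(3,3),0).mean(2).astype(np.float32)
# sample a map on plane z=85 in slicer coordinates about the axis
org=np.array([540.1,-131.0,0]);Rz=R.from_rotvec([0,0,1.894])
for y in range(-36,21,6):
    print(y,[int(cv2.getRectSubPix(g,(1,1),tuple(map(float,proj(w,org+Rz.apply([x,y,90])))))[0,0]) for x in range(110,212,3)])
```

```text
12.15 [489.59086614  18.90361258  98.68945937] 0.6072107955432053 [-0.0124454   0.02873634  0.29975109]
[252.37529795 210.19700351]
-36 [184, 183, 184, 184, 184, 184, 190, 218, 218, 219, 218, 219, 219, 219, 219, 218, 219, 219, 219, 219, 219, 219, 219, 219, 219, 219, 219, 195, 187, 204, 88, 15, 16, 18]
-30 [183, 183, 182, 182, 182, 183, 185, 218, 218, 218, 218, 218, 218, 202, 142, 126, 129, 130, 129, 146, 205, 219, 219, 219, 219, 219, 219, 186, 183, 204, 77, 18, 16, 17]
-24 [180, 180, 181, 181, 181, 181, 184, 217, 218, 218, 218, 184, 126, 137, 140, 140, 141, 142, 141, 141, 141, 132, 200, 218, 218, 218, 218, 184, 185, 203, 85, 17, 15, 17]
-18 [182, 182, 182, 182, 183, 183, 189, 217, 217, 217, 197, 129, 135, 136, 115, 76, 67, 70, 76, 121, 140, 141, 134, 202, 217, 218, 218, 192, 184, 204, 74, 16, 18, 19]
-12 [183, 182, 182, 182, 182, 182, 183, 216, 217, 217, 166, 133, 132, 97, 127, 142, 148, 149, 143, 129, 104, 137, 138, 169, 217, 218, 217, 185, 185, 202, 83, 15, 16, 25]
-6 [183, 182, 182, 182, 182, 182, 185, 217, 217, 217, 208, 129, 108, 142, 154, 155, 156, 157, 157, 156, 146, 117, 134, 210, 218, 217, 217, 186, 185, 202, 77, 17, 17, 17]
0 [181, 180, 180, 180, 180, 180, 188, 216, 216, 217, 217, 203, 124, 149, 150, 151, 152, 152, 151, 152, 150, 132, 209, 217, 217, 217, 217, 190, 184, 203, 90, 18, 16, 16]
6 [181, 180, 180, 180, 180, 180, 182, 216, 216, 216, 216, 216, 180, 138, 149, 149, 150, 150, 149, 149, 141, 188, 217, 216, 217, 216, 216, 183, 181, 201, 77, 17, 15, 16]
12 [183, 181, 65, 14, 85, 83, 160, 216, 216, 216, 216, 216, 216, 214, 187, 150, 143, 141, 151, 179, 215, 216, 216, 216, 216, 216, 215, 104, 93, 40, 10, 17, 13, 15]
18 [183, 81, 13, 16, 22, 23, 153, 215, 216, 215, 216, 216, 216, 216, 216, 216, 216, 216, 216, 216, 216, 216, 216, 216, 216, 215, 214, 42, 20, 19, 13, 9, 20, 37]
```

The knob head is centred at slicer (160,-1) and the tool at (158,-2). I lower it around the knob.

>>> send_rows(rows="0.7 0 0 0.03 0 0 0;0.7 0 0 0.06 0 0 0;0.7 0 0 0.06 0 0 0")

```text
clock: 12.45
ee_pos: [485.5, 19.1, 34.6]
eef_rot: [0.987, 0.161, -0.004, -0.001]
wrist_force: [-0.2, -0.4, 0.4]
gripper_width: 0.695
finger_force: 0.0
```

>>> send_rows(rows="0.7 0 0.01 0 0 0 0;0.7 0 0.02 0 0 0 0;0.7 0 0.03 0 0 0 0;0.7 0 0.04 0 0 0 0;0.7 0 0.05 0 0 0 0;0.7 0 0.06 0 0 0 0;0.7 0 0.07 0 0 0 0;0.7 0 0.07 0 0 0 0")

```text
clock: 13.25
ee_pos: [512.2, -48.1, 38.9]
eef_rot: [0.987, 0.161, 0.0, 0.001]
wrist_force: [0.1, 0.3, 0.6]
gripper_width: 0.699
finger_force: 0.0
```

>>> send_rows(rows="0.7 0 0.008 0 0 0 0;0.7 0 0.014 0 0 0 0;0.7 0 0.017 0 0 0 0;0.7 0 0.017 0 0 0 0")

```text
clock: 13.65
ee_pos: [516.9, -63.0, 38.5]
eef_rot: [0.987, 0.162, -0.0, 0.0]
wrist_force: [-0.9, 0.3, 0.0]
gripper_width: 0.704
finger_force: 0.1
```

>>> send_rows(rows="0.7 0 0.003 0 0 0 0;0.7 0 0.005 0 0 0 0;0.7 0 0.005 0 0 0 0")

```text
clock: 13.95
ee_pos: [518.2, -66.9, 38.4]
eef_rot: [0.987, 0.162, -0.0, -0.0]
wrist_force: [-0.9, 2.7, 1.6]
gripper_width: 0.7
finger_force: 1.5
```

>>> send_rows(rows="0.7 0 0.002 0 0 0 0;0.7 0 0.004 0 0 0 0;0.7 0 0.004 0 0 0 0")

```text
clock: 14.25
ee_pos: [518.2, -67.3, 38.1]
eef_rot: [0.987, 0.162, -0.001, -0.003]
wrist_force: [-3.0, 14.5, 6.0]
gripper_width: 0.705
finger_force: 7.7
```

>>> send_rows(rows="0.7 0 0.002 0 0 0 0;0.7 0 0.003 0 0 0 0;0.7 0 0.003 0 0 0 0")

```text
clock: 14.55
ee_pos: [518.2, -67.4, 37.9]
eef_rot: [0.987, 0.162, -0.002, -0.006]
wrist_force: [-6.1, 23.4, 8.5]
gripper_width: 0.698
finger_force: 12.3
```

It is at its stop: the position stays the same while the force climbs to 23 N. I back off, centre on the knob and lift clear.

>>> send_rows(rows="0.7 0 -0.012 0 0 0 0;0.7 0 -0.021 0 0 0 0;0.7 0 -0.021 0 0 0 0;0.7 0 -0.021 -0.04 0 0 0;0.7 0 -0.021 -0.09 0 0 0;0.7 0 -0.021 -0.13 0 0 0;0.7 0 -0.021 -0.13 0 0 0;0.7 0 -0.021 -0.13 0 0 0")

```text
clock: 15.35
ee_pos: [515.0, -55.0, 170.0]
eef_rot: [0.987, 0.161, 0.002, 0.001]
wrist_force: [-1.0, 0.4, -0.6]
gripper_width: 0.7
finger_force: 0.0
```

Run:
```python
from h import *
w=cap('wrist','w11')
o=robot.get_obs();print(o['clock'],o['ee_pos'],o['wrist_force'],max(np.abs(o['joint_vel'])))
g=cv2.GaussianBlur(w['pixels'],(3,3),0).mean(2).astype(np.float32)
org=np.array([540.1,-131.0,0]);Rz=R.from_rotvec([0,0,1.894])
S=lambda y,z,r:[int(cv2.getRectSubPix(g,(1,1),tuple(map(float,proj(w,org+Rz.apply([x,y,z])))))[0,0]) for x in r]
for y in(-12,-6,0): print('knob z90',y,S(y,90,range(50,120,3)))
print('guard edge z53 y-45 x20..150',S(-45,53,range(20,150,3)))
for y in(-35,-25,-10): print('insert z36',y,S(y,36,range(-20,50,2)))
```

```text
15.4 [513.77794711 -54.54402373 168.17728185] [ 0.26253275 -0.52338307  0.28885697] 0.02917105824446352
knob z90 -12 [178, 217, 218, 218, 198, 130, 133, 124, 113, 134, 146, 150, 147, 137, 117, 123, 139, 136, 202, 218, 218, 218, 187, 180]
knob z90 -6 [176, 217, 218, 218, 199, 132, 120, 127, 151, 157, 158, 159, 159, 159, 155, 135, 124, 137, 208, 218, 218, 216, 187, 184]
knob z90 0 [172, 216, 217, 217, 217, 172, 117, 139, 151, 152, 154, 154, 155, 153, 153, 145, 124, 181, 217, 218, 217, 217, 181, 180]
guard edge z53 y-45 x20..150 [156, 156, 157, 158, 157, 158, 157, 157, 155, 194, 220, 220, 220, 220, 220, 220, 220, 220, 220, 220, 220, 220, 220, 220, 220, 220, 220, 220, 220, 220, 220, 220, 220, 209, 178, 181, 182, 182, 182, 181, 182, 181, 181, 180]
insert z36 -35 [195, 190, 187, 187, 187, 187, 186, 172, 142, 161, 159, 149, 148, 156, 155, 156, 156, 156, 156, 154, 153, 153, 154, 154, 154, 155, 155, 156, 157, 157, 157, 157, 174, 211, 219]
insert z36 -25 [186, 187, 186, 186, 186, 186, 186, 173, 120, 106, 141, 129, 117, 120, 116, 107, 144, 155, 156, 155, 155, 156, 156, 156, 156, 157, 156, 157, 156, 156, 157, 158, 175, 209, 218]
insert z36 -10 [186, 186, 185, 185, 186, 186, 185, 172, 110, 80, 93, 79, 60, 67, 93, 108, 142, 154, 155, 155, 155, 155, 155, 156, 155, 155, 155, 155, 155, 155, 156, 155, 169, 206, 218]
```

The guard spans x = 46 to 119 mm, so its centre is at about 83, which is its stop. The insert has not moved and the arm is clear, so I hand the job in.

```bash
python3 -c "
from workcell import robot
print(robot.job_done())"
```

```text
the job is handed in; nothing more can be done
None
```

The job is handed in at about 15 s: by my measurements the insert is latched flat and square in the pocket and the guard is at its stop over the blade. I kept clear of the beaker, lemon and peeler but did not re-measure their positions, and the hand-in gave no verdict.

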